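Lid on the egg steamer, then wind its timer and set ten minutes

TASK

Put the lid squarely on the egg steamer's bowl, setting it down gently, and let go of it. Then twist the steamer's timer clockwise past its red top mark (20 minutes) and turn it back down to the green 10-minute mark. Leave the lid on and let go of the timer, and leave the other kitchen things where they are.

Things in the scene. Friction and masses are not known exactly. Their poses are not given: they have to be found in the camera images.
- steamer: pale blue egg steamer, fixed on the worktop, 370 mm long (y), 180 mm wide (x). Origin on the worktop under its middle; x points away from its front (the low edge of the timer panel, facing the robot), y along it towards the bowl, z up. The open steel bowl with four eggs is at y = +95 mm: outer diameter 172 mm, inner 160 mm, rim 115 mm above the worktop, eggs 14 mm or more below the rim
- steamer_rim (a point): centre of the bowl's mouth, level with the rim; axes as the steamer's. With the lid seated the lid's origin is 10 mm below this point
- timer_panel (a point): centre of the steamer's sloping timer panel (112 mm up the slope, 130 mm wide), on its surface and the dial's axis: x = 0, y = -95, z = 60 mm in the steamer's frame. Its z is the outward normal, leaning 0.50 rad from straight up towards the steamer's front (-x); its x points up the slope, its y to the bowl's side. Does not turn with the dial
- lid: aluminium lid, 176 mm across, 76 mm high, 0.2 to 0.4 kg, upright on the worktop left or right of the steamer. Origin: centre of its underside. A bevelled plug, 152 mm across, 10 mm deep, enters the bowl, the flange rests on the rim; any yaw. Black bar handle along its x, 70 mm long, 18 mm wide, 50 to 76 mm above the origin: grip across it at 65 mm; the dome below is at most 36 mm high
- timer_grip (a point): on the dial's axis, 35 mm out from the panel, where to grip; turns with the dial. z is the axis, out of the panel; x runs along the dial's bar to the end with the white pointer line. The black dial is a disc of 68 mm diameter, its face 11 mm from the panel, with a bar 64 mm long and 16 mm wide, standing from 11 to 47 mm out from the panel
- timer (a joint): dial angle, rad: 0 at 0 minutes, growing clockwise seen facing the dial, 0.12 per minute. Ticks round the dial: black at 0, 0.6, 1.8; green (10 minutes) at 1.2, straight up the slope; red (20 minutes, top mark) at 2.4; end stop 2.75. At angle a the pointer stands 1.2 - a anticlockwise of straight up the slope. Stays where left (friction 0.05 N m), does not run down
- mixing_bowl: blue mixing bowl, 160 mm across, 75 mm high, origin under its centre; a bystander, on the side of the steamer where the lid is not
- mug: white mug, 76 mm across plus its handle, 90 mm high, origin under its centre; a bystander
- eggcup: yellow egg cup, 50 mm across, 62 mm high, origin under its centre; a bystander
- honey: honey jar, 64 mm across, 110 mm high, origin under its centre; a bystander
- mill: wooden pepper mill, 56 mm across, 140 mm high, origin under its centre; a bystander
- spoon: wooden spoon, 200 mm long along its x, lying flat; a bystander
Mind the look-alikes: they are no part of the job. Several things have the shape of the lid; the one meant has the colours described above.

How it is judged:
By the outcome, as a careful person would: the job done as asked, in the order asked, and still so for the second after the job is handed in, with the robot touching nothing.
It also fails if it takes over 72 s, if anything falls off the work surface, if the arm or the gripper's body presses on something with over 40 N, if the wrist force passes 120 N, or if a joint passes its speed limit or range.

ROBOT

A 6-joint arm with a two-finger parallel gripper is mounted at the origin on the work surface. World frame = base frame: x ahead of the robot, y to its left, z up, the work surface at z = 0. Lengths are in m, angles in rad, forces in N, time in s.
With the tool pointing down it reaches from about 0.3 to 0.875 m from the base axis. Payload 6.4 kg.
Tool frame: the origin (TCP) lies midway between the tips of the shut fingers; the grasp point (between the pads) lies 19 mm behind it; z points along the fingers, y is the line along which they close (so a half turn about z gives the same grasp; the last joint's range is limited). The gripper opens to 85 mm and grips with 20 to 120 N. Pads are 22 mm wide; open, the fingers measure 114 mm over their backs; the gripper's body (76 mm by 85 mm) begins 54 mm behind the grasp point. The pads swing forward as they close: fully open they stand 13 mm farther back than shut.
Start: joints at [1.123, 0.181, 1.607, -0, 1.354, -0.206], TCP at [0.138, 0.558, 0.231] pointing down, gripper open.
Joint ranges: [-2.99, 2.99], [-0.89, 2.07], [0.3, 2.58], [-1.14, 4.28], [0, 2.63], [-3.12, 3.12]. Speed limits (rad/s): [2.57, 2.57, 3.01, 3.14, 3.14, 3.14].

INTERFACE

Orientations are given as a unit quaternion [w, x, y, z].
In Python, from bench import ctrl gives the robot as it stands. The module is installed in compiled form; this text tells all that it offers.
- The arm moves only by the tool move_arm, never from a script. Its argument "plan" is one flat list of numbers, 6 for each row, row after row: the shift along the world's x, y, z in units of 50 mm (1.0 is 50 mm), then the turn, a rotation vector about the world's x, y, z in rad. A call has 1 to 10 rows; each row is the pose to reach, as a shift and turn from the pose commanded when the call began; what a row does not reach only later rows make up. A row lasts 1/8 s, in which the tool goes at most 62.5 mm and 10.7 degrees, less where a joint would pass 70% of its speed; a pose out of reach is approached as far as the arm can. A call with a gripper value outside its range is refused whole. "grip" is the finger opening in mm, from 0 to 85.4, set as the call begins (left out, the last holds). The fingers move at their own pace and stop on an object; the grip force is fixed at half the most. Time passes only in rows, so rows that repeat a pose let the fingers close. It gives the time, the measured TCP pose, the force, the opening and the grip force at its end, in the units of the state.
- ctrl.get_obs(): the state, without advancing time (a new reading comes with each control period).
- ctrl.camera(name): name is "scene" or "side" or "wrist"; returns a dict with "pixels" (420x560x3 uint8, red, green, blue), "fx", "fy", "cx", "cy" (pixels), "dist_coeffs" ([k1, k2, p1, p2, k3] as OpenCV has them; the pictures are not rectified), "origin" and "attitude" of the camera in the world. Camera axes: x right, y down, z forward; pixel columns grow to the right and rows downward; lengths in m; the calibration is good to about 2 mm. A picture is of the moment at which its call begins. There is no depth.
- ctrl.hand_in(): hands the job in; it is judged then, once.
The state is a dict: "time_s": time; "q": joint angles; "dq": joint speeds; "joint_efforts": joint torques, N m; "eef_pos": TCP position; "eef_rot": TCP orientation; "wrist_force": force on the tool from outside, world axes, zero at the start; "torque": the same for the moment, N m; "opening": opening from 0.0 (shut) to 1.0 (fully open); "grasp_force": force on a finger pad.
Only numpy, scipy, OpenCV 4.12 (cv2) and the standard library are available. Lean on these libraries where they do the work, as an engineer would, in place of code of your own. Each camera call takes 0.05 s, during which the arm holds its last target. There are 200 camera calls.

## Working session

There is one attempt and no reset: what is moved stays moved. The work goes in short steps, Python scripts to look and compute and a tool call to move; the robot and the scene stay as the last step left them, time stands still between calls to the robot, and variables do not carry over. Pictures are saved under pics/ and viewed, at most 13 in all, crops included, and the job is handed in when it is done.

Besides the shell and the picture viewer there is one more tool, called after "Emit:" in YAML: its name, and indented under it one key for each argument. move_arm: Moves the arm, as the interface text tells. Its arguments: {"type":"object","properties":{"plan":{"type":"array"},"grip":{"type":"number"}},"required":["plan"]}

```bash
mkdir -p pics
cat > h.py <<'E'
import numpy as np, cv2
from scipy.spatial.transform import Rotation as R
from bench import ctrl
def rot(q): return R.from_quat([q[1],q[2],q[3],q[0]]).as_matrix()
def att(c):
    a=np.array(c["attitude"],float)
    return a if a.shape==(3,3) else rot(a)
def K(c): return np.array([[c["fx"],0,c["cx"]],[0,c["fy"],c["cy"]],[0,0,1.]])
def ray(c,uv):
    p=cv2.undistortPoints(np.array(uv,float).reshape(-1,1,2),K(c),np.array(c["dist_coeffs"],float)).reshape(-1,2)
    return np.c_[p,np.ones(len(p))]@att(c).T
def plane(c,uv,z):
    d=ray(c,uv); o=np.array(c["origin"]); return o+d*((z-o[2])/d[:,2])[:,None]
def proj(c,P):
    A=att(c); rv=cv2.Rodrigues(A.T)[0]; t=-A.T@np.array(c["origin"])
    return cv2.projectPoints(np.array(P,float).reshape(-1,1,3),rv,t,K(c),np.array(c["dist_coeffs"],float))[0].reshape(-1,2)
def tri(c1,u1,c2,u2):
    d1,d2=ray(c1,[u1])[0],ray(c2,[u2])[0];o1,o2=np.array(c1["origin"]),np.array(c2["origin"])
    s=np.linalg.lstsq(np.c_[d1,-d2],o2-o1,rcond=None)[0]
    a,b=o1+d1*s[0],o2+d2*s[1]; return (a+b)/2,np.linalg.norm(a-b)
def save(c,n): cv2.imwrite("pics/"+n,c["pixels"][:,:,::-1])
E
python3 - <<'E'
from h import *
for n in ("scene","side"):
    c=ctrl.camera(n); save(c,n+"0.png"); print(n,c["origin"],c["attitude"],c["fx"])
o=ctrl.get_obs(); print({k:o[k] for k in("time_s","eef_pos","eef_rot","opening")})
E
```

```text
scene [ 1.19008673 -0.5328298   1.42383091] [-0.27592047  0.87766748  0.37115439 -0.12574617] 499.2634007179871
side [ 0.07665318 -0.87879202  0.89736602] [-0.44256874  0.87517855 -0.16922417  0.0977681 ] 457.858294414692
{'time_s': 0.1, 'eef_pos': array([0.13743024, 0.55782605, 0.23046149]), 'eef_rot': array([-2.64512220e-04,  1.20608485e-01,  9.92699834e-01, -7.49736898e-04]), 'opening': 1.0018814501486428}
```

View pics/scene0.png

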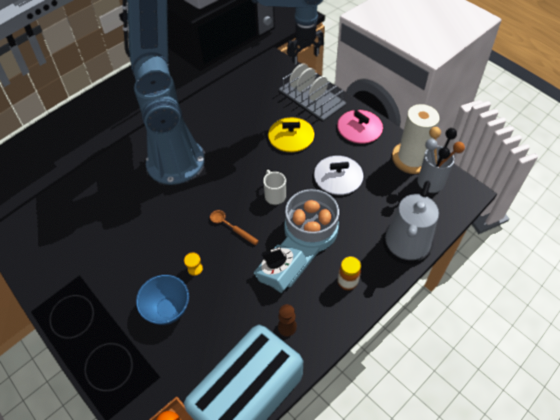

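View pics/side0.png

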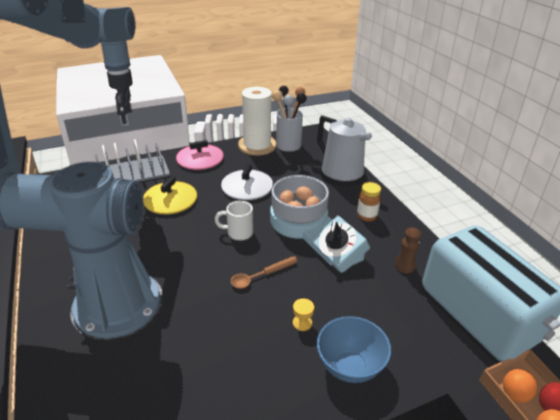

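The scene view shows the silver lid with its black handle at (338,174), the steamer bowl at (312,217), the dial at about (278,260) and the mug at (275,187). In the side view the lid is at (247,184), the bowl at (300,195) and the dial at (337,236).

Run:
```python
from h import *
a=cv2.imread("pics/scene0.png")[145:295,245:378]; b=cv2.imread("pics/side0.png")[155:275,210:375]
a=cv2.resize(a,None,fx=3,fy=3,interpolation=cv2.INTER_CUBIC);b=cv2.resize(b,None,fx=2.4,fy=2.4,interpolation=cv2.INTER_CUBIC)
m=np.zeros((450,800,3),np.uint8); m[:a.shape[0],:a.shape[1]]=a; m[:b.shape[0],400:400+b.shape[1]]=b
cv2.imwrite("pics/crop0.png",m)
```

```text
(no output)
```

View pics/crop0.png

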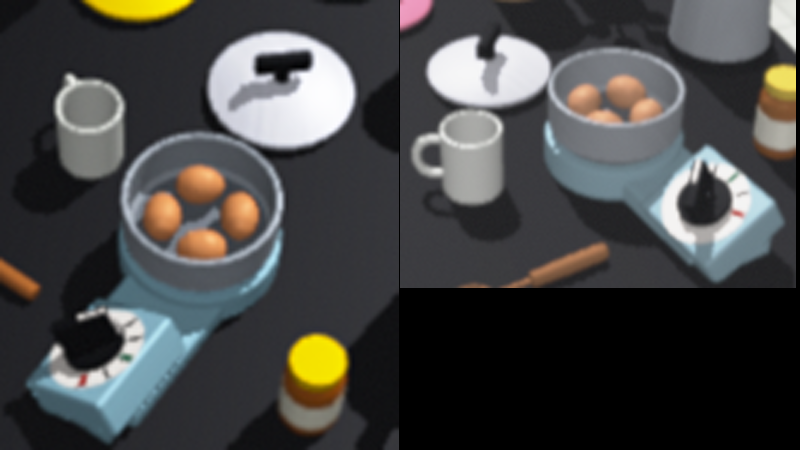

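Run:
```python
from h import *
s=ctrl.camera("scene");d=ctrl.camera("side")
S=lambda x,y:(245+x/3,145+y/3); D=lambda x,y:(210+(x-400)/2.4,155+y/2.4)
print("rim",plane(s,[S(202,199)],.115),plane(d,[D(616,91)],.115),tri(s,S(202,199),d,D(616,91)))
print("rim lr",plane(s,[S(120,200),S(284,200),S(201,133)],.115),plane(d,[D(546,91),D(686,91)],.115))
print("lid",plane(s,[S(281,90)],.012),plane(d,[D(488,71)],.012))
print("handle",plane(s,[S(255,64),S(312,59)],.074))
print("dial face", tri(s,S(95,348),d,D(706,202)))
print("green/red",tri(s,S(127,358),d,D(733,177)),tri(s,S(83,380),d,D(738,213)))
w=ctrl.camera("wrist");o=ctrl.get_obs()
print(w["origin"]-o["eef_pos"],att(w).round(3),rot(o["eef_rot"]).round(3))
```

```text
rim [[0.58077145 0.14241958 0.115     ]] [[0.57398444 0.13381191 0.115     ]] (array([0.5783871 , 0.14487544, 0.10784428]), np.float64(0.0025611056835164814))
rim lr [[0.52058622 0.07933541 0.115     ]
 [0.64285534 0.20371381 0.115     ]
 [0.51838126 0.20467559 0.115     ]] [[0.49228739 0.16476278 0.115     ]
 [0.65622086 0.10270347 0.115     ]]
lid [[0.48769935 0.37863505 0.012     ]] [[0.48712543 0.37891549 0.012     ]]
handle [[0.47067084 0.34571755 0.074     ]
 [0.51244245 0.39936279 0.074     ]]
dial face (array([ 0.61108849, -0.04464602,  0.06429808]), np.float64(0.0002951399491025854))
green/red (array([ 0.6501165 , -0.03579922,  0.08333946]), np.float64(0.0005436578596981878)) (array([ 0.63237331, -0.08128963,  0.07051042]), np.float64(0.0006103136482650375))
[-0.07757318  0.01904224  0.14252388] [[ 0.24   0.922  0.304]
 [ 0.971 -0.227 -0.076]
 [-0.001  0.314 -0.949]] [[-0.971  0.239 -0.   ]
 [ 0.239  0.971 -0.001]
 [ 0.    -0.001 -1.   ]]
```

Emit:
move_arm:
  plan: [7.0,-3.58,-0.4,0,0,1.15,7.0,-3.58,-0.4,0,0,1.15,7.0,-3.58,-0.4,0,0,1.15,7.0,-3.58,-0.4,0,0,1.15,7.0,-3.58,-0.4,0,0,1.15,7.0,-3.58,-0.4,0,0,1.15,7.0,-3.58,-0.4,0,0,1.15,7.0,-3.58,-0.4,0,0,1.15,7.0,-3.58,-0.4,0,0,1.15,7.0,-3.58,-0.4,0,0,1.15]
  grip: 85

```text
time_s: 1.5
eef_pos: [0.4865, 0.3801, 0.2113]
eef_rot: [-0.0, -0.439, 0.898, 0.0]
wrist_force: [0.3, -0.5, 0.4]
opening: 0.997
grasp_force: 0.0
```

Run:
```python
from h import *
w=ctrl.camera("wrist"); save(w,"w1.png"); o=ctrl.get_obs(); print(o["eef_pos"],o["q"])
m=(w["pixels"].max(2)<45).astype(np.uint8)
n,l,st,ce=cv2.connectedComponentsWithStats(m)
for i in range(1,n):
    if st[i,4]>500: print(st[i],ce[i])
```

```text
[0.48656186 0.38017527 0.21146805] [ 4.71226379e-01  2.90732028e-01  1.51484554e+00  1.66939140e-04
  1.33595951e+00 -2.00920171e+00]
[419   0  32  88 735] [429.40544218  34.14829932]
[536   0  24  55 946] [550.22093023  24.27378436]
[ 182   69  154  124 1999] [237.63331666 100.78689345]
[269 151  22  85 630] [276.47460317 185.44603175]
[    0   202   560   218 51117] [264.01887826 350.7508461 ]
[ 482  291   74   56 1622] [514.92478422 313.77866831]
```

View pics/w1.png

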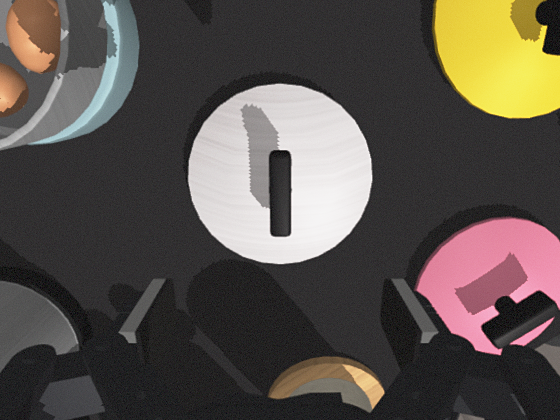

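The wrist view shows the silver lid centred at (280,174). Its handle runs from (280,151) to (280,236), along the image's vertical, so the gripper's yaw is right.

Run:
```python
from h import *
w=ctrl.camera("wrist");o=ctrl.get_obs()
p=w["pixels"]; m=(p.min(2)>130)&(p.max(2).astype(int)-p.min(2)<25); m[300:]=0
cs=cv2.findContours(m.astype(np.uint8),0,1)[0]; c=max(cs,key=cv2.contourArea); e=cv2.fitEllipse(c); print(e)
print("lid",plane(w,[e[0]],.012), "handle",plane(w,[(280.5,151),(280.5,236)],.075),"eef",o["eef_pos"],rot(o["eef_rot"])[:,0])
```

```text
((279.75421142578125, 173.3336639404297), (179.04217529296875, 183.1704559326172), 88.40119934082031)
lid [[0.48295919 0.37691636 0.012     ]] handle [[0.463438   0.35225871 0.075     ]
 [0.50654638 0.4078764  0.075     ]] eef [0.4866295  0.38015803 0.21148923] [-6.13991301e-01 -7.89312772e-01 -1.71844154e-04]
```

Emit:
move_arm:
  plan: [-0.05,-0.03,-1.0,0,0,0,-0.05,-0.03,-2.0,0,0,0,-0.05,-0.03,-2.7,0,0,0,-0.05,-0.03,-3.1,0,0,0,-0.05,-0.03,-3.3,0,0,0,-0.05,-0.03,-3.3,0,0,0,-0.05,-0.03,-3.3,0,0,0]

```text
time_s: 2.48
eef_pos: [0.4862, 0.3784, 0.0479]
eef_rot: [0.001, -0.439, 0.899, 0.0]
wrist_force: [0.6, -0.2, -0.0]
opening: 0.996
grasp_force: 0.0
```

Emit:
move_arm:
  plan: [0,0,0,0,0,0,0,0,0,0,0,0,0,0,0,0,0,0,0,0,0,0,0,0,0,0,0,0,0,0,0,0,0,0,0,0,0,0,0,0,0,0,0,0,0,0,0,0]
  grip: 0

```text
time_s: 3.48
eef_pos: [0.4853, 0.3778, 0.0466]
eef_rot: [0.0, -0.439, 0.899, 0.0]
wrist_force: [-0.8, -1.3, 5.0]
opening: 0.203
grasp_force: 59.8
```

Emit:
move_arm:
  plan: [0,0,0.4,0,0,0,0,0,1.0,0,0,0,0,0,2.0,0,0,0,0,0,3.0,0,0,0,0,0,3.8,0,0,0,0,0,3.8,0,0,0,0,0,3.8,0,0,0]

```text
time_s: 4.35
eef_pos: [0.4843, 0.3773, 0.235]
eef_rot: [-0.001, -0.439, 0.899, -0.0]
wrist_force: [0.0, 0.2, -3.1]
opening: 0.201
grasp_force: 59.2
```

Run:
```python
from h import *
from scipy.optimize import least_squares
o=ctrl.get_obs(); print(o["eef_pos"],o["opening"],o["wrist_force"],o["grasp_force"])
C0=np.array([.578,.1445])
out=[]
for n in ("scene","side"):
    c=ctrl.camera(n); save(c,n+"1.png"); g=cv2.GaussianBlur(cv2.cvtColor(c["pixels"],cv2.COLOR_RGB2GRAY),(0,0),.8).astype(np.float32)
    away=C0-np.array(c["origin"])[:2]; a0=np.arctan2(away[1],away[0])
    P=[]
    for a in a0+np.linspace(-1.4,1.4,57):
        r=np.linspace(.07,.102,65); pts=np.c_[C0[0]+r*np.cos(a),C0[1]+r*np.sin(a),np.full(65,.115)]
        uv=proj(c,pts).astype(np.float32); v=cv2.remap(g,uv[:,:1],uv[:,1:],1).ravel()
        k=np.argmin(np.gradient(v)); 
        if 0<k<64 and v[max(k-8,0)]-v[min(k+8,64)]>25: P.append(pts[k,:2])
    P=np.array(P)
    f=least_squares(lambda q:np.hypot(*(P-q[:2]).T)-.086,C0,loss="soft_l1",f_scale=.001)
    f3=least_squares(lambda q:np.hypot(*(P-q[:2]).T)-q[2],[*C0,.086],loss="soft_l1",f_scale=.001)
    print(n,len(P),f.x,np.std(f.fun),f3.x)
```

```text
[0.48432641 0.37732275 0.23497342] 0.20123184267760932 [ 0.03129238  0.16406335 -3.12244279] 59.1579008102417
scene 57 [0.57601582 0.14550823] 0.0008494559984718136 [0.5760304  0.14549199 0.08601665]
side 57 [0.58028627 0.14915488] 0.001458264897246885 [0.58040706 0.14939096 0.08579751]
```

Emit:
move_arm:
  plan: [0.3,-0.74,0,0,0,0,0.6,-1.5,0,0,0,0,0.95,-2.4,0,0,0,0,1.3,-3.3,0,0,0,0,1.6,-4.1,0,0,0,0,1.87,-4.6,0,0,0,0,1.87,-4.6,0,0,0,0,1.87,-4.6,0,0,0,0,1.87,-4.6,0,0,0,0]

```text
time_s: 5.58
eef_pos: [0.5779, 0.1488, 0.2356]
eef_rot: [-0.001, -0.439, 0.898, 0.0]
wrist_force: [0.0, 0.6, -2.8]
opening: 0.199
grasp_force: 59.4
```

Run:
```python
from h import *
o=ctrl.get_obs(); print(o["eef_pos"])
ims=[]
for n in ("scene","side"):
    c=ctrl.camera(n); save(c,n+"2.png"); u=proj(c,[.578,.147,.2])[0].astype(int); print(u)
    ims.append(cv2.resize(np.ascontiguousarray(c["pixels"][u[1]-65:u[1]+75,u[0]-65:u[0]+65,::-1]),None,fx=3,fy=3,interpolation=cv2.INTER_CUBIC))
cv2.imwrite("pics/crop2.png",np.hstack(ims))
```

```text
[0.57793142 0.14877751 0.23560393]
[313 194]
[300 166]
```

View pics/crop2.png

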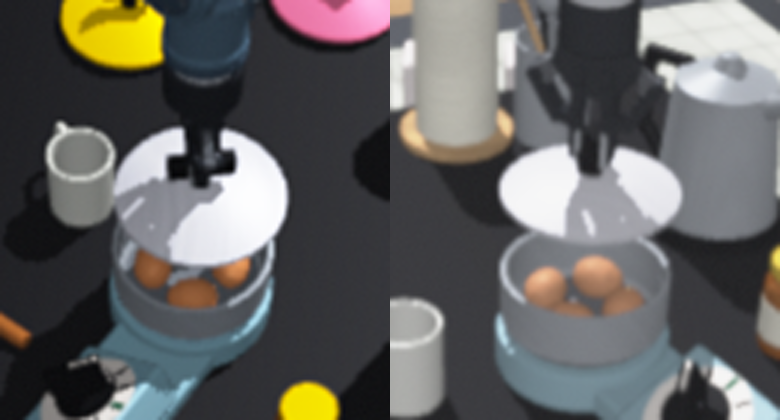

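The crop shows the lid level in the gripper above the bowl, with its outline clear in both views (crop centres about (200,195) and (590,190)).

Run:
```python
from h import *
from scipy.optimize import least_squares
o=ctrl.get_obs(); z=o["eef_pos"][2]-.0466+.011
for n in ("scene","side"):
    c=ctrl.camera(n); p=c["pixels"]; g=cv2.GaussianBlur(p.min(2),(0,0),.8).astype(np.float32)
    C0=o["eef_pos"][:2]
    for it in range(2):
        P=[]
        for a in np.linspace(-np.pi,np.pi,90):
            r=np.linspace(.073,.103,61); pts=np.c_[C0[0]+r*np.cos(a),C0[1]+r*np.sin(a),np.full(61,z)]
            uv=proj(c,pts).astype(np.float32); v=cv2.remap(g,uv[:,:1],uv[:,1:],1).ravel()
            k=np.argmin(np.gradient(v))
            if 4<k<56 and v[max(k-8,0)]-v[min(k+8,60)]>40: P.append(pts[k,:2])
        P=np.array(P)
        f=least_squares(lambda q:np.hypot(*(P-q[:2]).T)-.088,C0,loss="soft_l1",f_scale=.001); C0=f.x
    f3=least_squares(lambda q:np.hypot(*(P-q[:2]).T)-q[2],[*C0,.088],loss="soft_l1",f_scale=.001)
    print(n,len(P),f.x,np.std(f.fun),f3.x,f.x-o["eef_pos"][:2])
```

```text
scene 77 [0.57750409 0.15230076] 0.001813284079687463 [0.57742895 0.15170091 0.08940921] [-0.000692    0.00355818]
side 68 [0.58601236 0.15966589] 0.002227020923363634 [0.58557039 0.15877858 0.09082373] [0.00781627 0.01092331]
```

Emit:
move_arm:
  plan: [-0.04,-0.09,-0.4,0,0,0,-0.04,-0.09,-0.8,0,0,0,-0.04,-0.09,-1.1,0,0,0,-0.04,-0.09,-1.3,0,0,0,-0.04,-0.09,-1.4,0,0,0,-0.04,-0.09,-1.4,0,0,0,-0.04,-0.09,-1.4,0,0,0]

```text
time_s: 6.65
eef_pos: [0.5772, 0.1433, 0.167]
eef_rot: [0.001, -0.439, 0.899, -0.0]
wrist_force: [0.1, 0.2, -3.3]
opening: 0.2
grasp_force: 59.5
```

Run:
```python
from h import *
o=ctrl.get_obs(); print(o["eef_pos"],o["wrist_force"])
ims=[]
for n in ("scene","side"):
    c=ctrl.camera(n); u=proj(c,[.578,.146,.13])[0].astype(int); print(u)
    ims.append(cv2.resize(np.ascontiguousarray(c["pixels"][u[1]-48:u[1]+48,u[0]-48:u[0]+48,::-1]),None,fx=4.1,fy=4.1,interpolation=cv2.INTER_CUBIC))
cv2.imwrite("pics/crop3.png",np.hstack(ims))
```

```text
[0.57717745 0.14333677 0.1670245 ] [ 0.05584598  0.21275985 -3.31925708]
[312 207]
[299 186]
```

View pics/crop3.png

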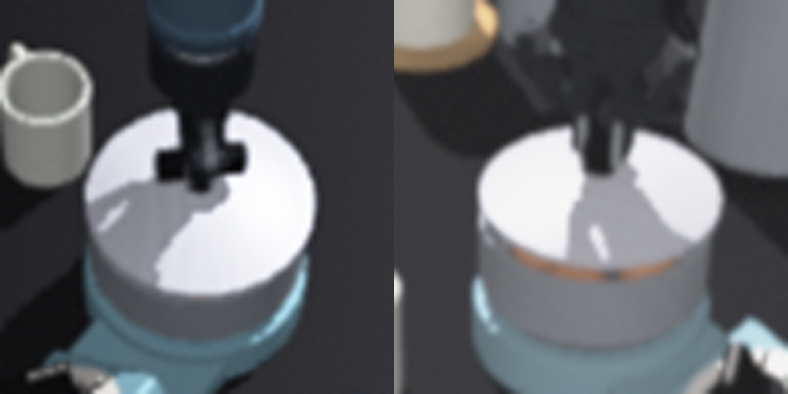

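In the scene half the lid spans columns 83–317 and the bowl about 86–308. In the side half the lid spans 478–724 and the bowl about 479–712, so the lid sits slightly too far right in both. I'll convert that to a shift.

Run:
```python
from h import *
o=ctrl.get_obs(); zl=o["eef_pos"][2]-.0466+.012
J=[];b=[]
for n,lid,bowl in (("scene",(83,317),(86,308)),("side",(478,724),(479,712))):
    c=ctrl.camera(n)
    f=lambda x,y,z:proj(c,[x,y,z])[0][0]*4.1
    # column of lid centre at zl and of bowl centre at rim level
    off=f(.577,.144,zl)-f(.577,.144,.11)
    gx=(f(.58,.144,zl)-f(.57,.144,zl))/.01; gy=(f(.577,.15,zl)-f(.577,.14,zl))/.01
    J.append([gx,gy]); b.append(sum(lid)/2-sum(bowl)/2-off); print(n,off,b[-1],gx,gy)
print("lid minus bowl",np.linalg.solve(J,b))
```

```text
scene 0.7832112433104612 2.216788756689539 924.7094655308956 905.4950470735321
side 1.3501050569786912 4.149894943021309 1248.7221689629678 -564.118769479478
lid minus bowl [ 0.00303097 -0.00064713]
```

Emit:
move_arm:
  plan: [-0.05,0.01,0,0,0,0,-0.05,0.01,0,0,0,0,-0.05,0.01,-0.05,0,0,0,-0.05,0.01,-0.1,0,0,0,-0.05,0.01,-0.15,0,0,0,-0.05,0.01,-0.2,0,0,0,-0.05,0.01,-0.2,0,0,0,-0.05,0.01,-0.2,0,0,0]

```text
time_s: 7.85
eef_pos: [0.5742, 0.1438, 0.1563]
eef_rot: [0.0, -0.439, 0.899, -0.0]
wrist_force: [0.2, -0.6, -2.9]
opening: 0.203
grasp_force: 59.5
```

Emit:
move_arm:
  plan: [0,0,-0.02,0,0,0,0,0,-0.04,0,0,0,0,0,-0.06,0,0,0,0,0,-0.08,0,0,0,0,0,-0.08,0,0,0,0,0,-0.08,0,0,0]

```text
time_s: 8.6
eef_pos: [0.5742, 0.1438, 0.1523]
eef_rot: [-0.0, -0.439, 0.899, 0.0]
wrist_force: [0.1, 0.6, -3.4]
opening: 0.198
grasp_force: 59.4
```

Emit:
move_arm:
  plan: [0,0,-0.01,0,0,0,0,0,-0.02,0,0,0,0,0,-0.03,0,0,0,0,0,-0.03,0,0,0,0,0,-0.03,0,0,0]

```text
time_s: 9.22
eef_pos: [0.5743, 0.1438, 0.1522]
eef_rot: [0.0, -0.439, 0.899, -0.0]
wrist_force: [-4.0, -1.4, 8.3]
opening: 0.199
grasp_force: 60.8
```

Emit:
move_arm:
  plan: [0,0,0.02,0,0,0,0,0,0.02,0,0,0,0,0,0.02,0,0,0,0,0,0.02,0,0,0,0,0,0.02,0,0,0,0,0,0.02,0,0,0]
  grip: 85

```text
time_s: 9.98
eef_pos: [0.5742, 0.1438, 0.1517]
eef_rot: [-0.0, -0.439, 0.899, 0.0]
wrist_force: [0.4, 0.5, 0.0]
opening: 1.002
grasp_force: 0.0
```

Emit:
move_arm:
  plan: [0,0,0.4,0,0,0,0,0,1.2,0,0,0,0,0,2.0,0,0,0,0,0,2.5,0,0,0,0,0,2.5,0,0,0,0,0,2.5,0,0,0]

```text
time_s: 10.72
eef_pos: [0.5736, 0.1437, 0.2754]
eef_rot: [-0.001, -0.439, 0.899, 0.0]
wrist_force: [0.1, 0.8, 0.0]
opening: 0.997
grasp_force: 0.0
```

Run:
```python
from h import *
from scipy.optimize import least_squares
o=ctrl.get_obs();print(o["eef_pos"],o["q"],o["opening"])
ims=[]
for n in ("scene","side"):
    c=ctrl.camera(n); u=proj(c,[.59,.07,.1])[0].astype(int); print(u)
    ims.append(cv2.resize(np.ascontiguousarray(c["pixels"][u[1]-65:u[1]+65,u[0]-65:u[0]+65,::-1]),None,fx=3,fy=3,interpolation=cv2.INTER_CUBIC))
cv2.imwrite("pics/crop4.png",np.hstack(ims))
```

```text
[0.57356168 0.14374612 0.27544689] [ 4.50062138e-02  1.84610159e-01  1.51284639e+00 -1.44244025e-05
  1.44591491e+00 -2.43392498e+00] 0.9965773492858158
[298 229]
[313 207]
```

View pics/crop4.png

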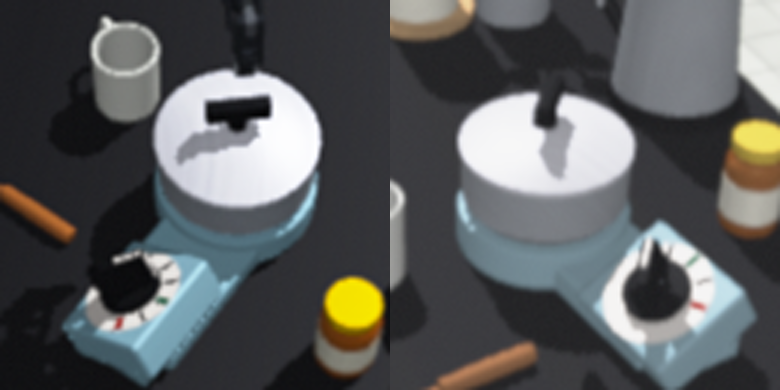

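The lid is released and sits flush and level on the bowl in both views. The dial is at about (125,285) in the left half and (655,285) in the right half. Next I work out the tilted pose facing the panel.

```bash
cat >> h.py <<'E'
def panel(psi):
    x=np.array([np.cos(psi),np.sin(psi),0]);y=np.array([-np.sin(psi),np.cos(psi),0]);z=np.array([0,0,1.])
    n=-np.sin(.5)*x+np.cos(.5)*z; u=np.cos(.5)*x+np.sin(.5)*z
    return u,y,n
def toolR(psi,phi):  # tool x at phi anticlockwise from up-slope, tool z=-n
    u,y,n=panel(psi); tx=np.cos(phi)*u+np.sin(phi)*y
    return np.c_[tx,np.cross(-n,tx),-n]
def go(P,Rt,o):
    rv=R.from_matrix(Rt@rot(o["eef_rot"]).T).as_rotvec()
    return ((P-o["eef_pos"])/.05).round(3),rv.round(4)
E
python3 - <<'E'
from h import *
o=ctrl.get_obs(); P=np.array([.613,-.043,.06]); psi=.183
for phi in(-2.41,-2.2): print(phi,go(P+.13*panel(psi)[2],toolR(psi,phi),o))
E
```

```text
-2.41 (array([-0.431, -3.961, -2.015]), array([ 0.0896, -0.495 ,  0.0062]))
-2.2 (array([-0.431, -3.961, -2.015]), array([ 0.0379, -0.5026,  0.2119]))
```

Emit:
move_arm:
  plan: [-0.1,-1.0,0,0.03,-0.15,0,-0.3,-2.0,0,0.06,-0.3,0,-0.43,-3.2,-0.2,0.09,-0.45,0,-0.43,-3.96,-1.0,0.09,-0.495,0,-0.43,-3.96,-1.8,0.09,-0.495,0,-0.43,-3.96,-2.0,0.09,-0.495,0,-0.43,-3.96,-2.0,0.09,-0.495,0,-0.43,-3.96,-2.0,0.09,-0.495,0,-0.43,-3.96,-2.0,0.09,-0.495,0,-0.43,-3.96,-2.0,0.09,-0.495,0]

```text
time_s: 12.08
eef_pos: [0.5584, -0.0416, 0.1834]
eef_rot: [0.23, -0.418, 0.876, -0.073]
wrist_force: [0.6, -0.0, 0.1]
opening: 0.997
grasp_force: 0.0
```

Run:
```python
from h import *
w=ctrl.camera("wrist"); save(w,"w5.png"); o=ctrl.get_obs(); print(o["eef_pos"],o["q"])
print(proj(w,[.613,-.043,.06]))
```

```text
[ 0.5582823  -0.04164407  0.18319266] [-0.43823001 -0.08850753  2.07236794  0.3730502   0.77579909 -3.11749394]
[[279.65066773 180.5953526 ]]
```

View pics/w5.png

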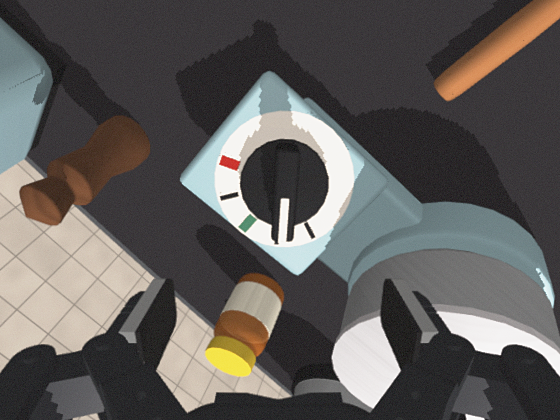

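The wrist view shows the dial disc centred at about (284,179). The pointer line runs to about (283,241). The ticks are red at (229,162), 1.8 at (229,196), green at (247,223) and 0 at (309,230). Joint 6 is at its limit, so I'll use the half-turn grasp instead.

Run:
```python
from h import *
w=ctrl.camera("wrist"); p=w["pixels"]; o=ctrl.get_obs(); print(o["q"][5])
hsv=cv2.cvtColor(p,cv2.COLOR_RGB2HSV)
psi=.183;P0=np.array([.613,-.043,.06])
def cast(uv,out):
    u,y,n=panel(psi); d=ray(w,uv);oo=np.array(w["origin"]); return oo+d*(((P0+out*n-oo)@n)/(d@n))[:,None]
# dial disc: dark inside roi
m=(p.max(2)<60).astype(np.uint8); l=cv2.connectedComponentsWithStats(m)[1]; c=(l==l[180,258]).astype(np.uint8)
e=cv2.fitEllipse(max(cv2.findContours(c,0,1)[0],key=cv2.contourArea)); print("disc",e)
ctr=cast([e[0]],.011)[0]; u,y,n=panel(psi); print("disc centre",ctr,"panel pt",ctr-.011*n)
def blob(mask,lo,hi):
    mm=np.zeros_like(mask);mm[100:255,205:365]=mask[100:255,205:365]; yy,xx=np.nonzero(mm); return xx.mean(),yy.mean(),len(xx)
h,s,v=cv2.split(hsv)
red=blob((((h<6)|(h>174))&(s>150)&(v>90)),0,0); gr=blob(((h>55)&(h<85)&(s>90)),0,0); print(red,gr)
for nm,q in(("red",red[:2]),("green",gr[:2]),("b1.8",(229,196)),("b0",(309.5,230))):
    r=cast([q],0)[0]-(ctr-.011*n); print(nm,np.arctan2(r@y,r@u),np.hypot(r@y,r@u))
r=np.diff(cast([(285,201),(283,238)],.047),axis=0)[0]; print("pointer",np.arctan2(r@y,r@u),np.linalg.norm(r))
print("bar mid",cast([((287+283)/2,(141+242)/2)],.047))
```

```text
-3.1175287349557728
disc ((283.2847900390625, 184.29026794433594), (83.71515655517578, 93.44631958007812), 8.027164459228516)
disc centre [ 0.60585113 -0.04188363  0.06880519] panel pt [ 0.61103676 -0.04092392  0.05915178]
(np.float64(228.9268292682927), np.float64(162.76829268292684), 164) (np.float64(246.75), np.float64(223.06451612903226), 124)
red -1.189617536186335 0.04429939756341285
green 0.010561166944712264 0.04536000206907272
b1.8 -0.5836500018315496 0.04447999728144409
b0 1.2026263338358565 0.04582105210410059
pointer 0.6668260589955233 0.026114315198760864
bar mid [[ 0.58647401 -0.04704734  0.0989046 ]]
```

```bash
cat >> h.py <<'E'
PSI=.183; PP=np.array([.611,-.0405,.06])
E
python3 - <<'E'
from h import *
o=ctrl.get_obs(); n=panel(PSI)[2]
for f in(-3.0,-4.1): print(go(PP+.13*n,toolR(PSI,f),o))
o2=dict(o); Ra=toolR(PSI,-4.1); q=R.from_matrix(Ra).as_quat(); o2["eef_rot"]=[q[3],*q[:3]]; o2["eef_pos"]=PP+.13*n
print(go(PP+.1*n,toolR(PSI,-5.616),o2))
E
```

```text
(array([-0.169, -0.204, -0.179]), array([ 0.2867,  0.0334, -0.4938]))
(array([-0.169, -0.204, -0.179]), array([ 0.7963,  0.1193, -1.4649]))
(array([ 0.283,  0.052, -0.527]), array([ 0.7147,  0.1323, -1.3304]))
```

Emit:
move_arm:
  plan: [-0.17,-0.2,-0.18,0.287,0.033,-0.494,-0.17,-0.2,-0.18,0.287,0.033,-0.494,-0.17,-0.2,-0.18,0.287,0.033,-0.494,-0.17,-0.2,-0.18,0.796,0.119,-1.465,-0.17,-0.2,-0.18,0.796,0.119,-1.465,-0.17,-0.2,-0.18,0.796,0.119,-1.465,-0.17,-0.2,-0.18,0.796,0.119,-1.465,-0.17,-0.2,-0.18,0.796,0.119,-1.465,-0.17,-0.2,-0.18,0.796,0.119,-1.465,-0.17,-0.2,-0.18,0.796,0.119,-1.465]

```text
time_s: 13.42
eef_pos: [0.5495, -0.0517, 0.1736]
eef_rot: [0.208, 0.366, 0.897, 0.134]
wrist_force: [0.2, -0.4, 0.1]
opening: 0.995
grasp_force: 0.0
```

Run:
```python
from h import *
o=ctrl.get_obs(); n=panel(PSI)[2]; print(o["eef_pos"],PP+.13*n,o["q"])
print(go(PP+.1*n,toolR(PSI,-5.616),o))
```

```text
[ 0.54946807 -0.0516879   0.17362532] [ 0.54971538 -0.05184198  0.17408573] [-0.49055048 -0.0907078   2.10118687  0.44090971  0.77747853 -1.54900816]
(array([ 0.288,  0.049, -0.517]), array([ 0.7153,  0.1328, -1.3315]))
```

Emit:
move_arm:
  plan: [0.29,0.05,-0.52,0.715,0.133,-1.331,0.29,0.05,-0.52,0.715,0.133,-1.331,0.29,0.05,-0.52,0.715,0.133,-1.331,0.29,0.05,-0.52,0.715,0.133,-1.331,0.29,0.05,-0.52,0.715,0.133,-1.331,0.29,0.05,-0.52,0.715,0.133,-1.331,0.29,0.05,-0.52,0.715,0.133,-1.331,0.29,0.05,-0.52,0.715,0.133,-1.331,0.29,0.05,-0.52,0.715,0.133,-1.331,0.29,0.05,-0.52,0.715,0.133,-1.331]

```text
time_s: 14.68
eef_pos: [0.564, -0.0492, 0.1475]
eef_rot: [0.06, 0.882, 0.401, 0.24]
wrist_force: [-1.0, -0.6, -0.5]
opening: 0.996
grasp_force: 0.0
```

Run:
```python
from h import *
w=ctrl.camera("wrist"); save(w,"w6.png"); o=ctrl.get_obs(); n=panel(PSI)[2]; print(o["q"],o["eef_pos"]-(PP+.1*n))
print(go(PP+.017*n,toolR(PSI,-5.616),o), go(PP+.055*n,toolR(PSI,-5.616),o)[0], proj(w,[PP+.047*n,PP+.047*n+.032*rot(o["eef_rot"])[:,0],PP+.047*n-.032*rot(o["eef_rot"])[:,0]]))
```

```text
[-0.46795999 -0.01058841  2.08737213  0.46259934  0.70935329 -0.05048676] [ 1.08370535e-04  4.88092818e-05 -2.01664375e-04]
(array([ 0.78 ,  0.144, -1.453]), array([ 0.0012,  0.0002, -0.0028])) [ 0.422  0.078 -0.786] [[276.87106878 237.03713133]
 [276.85170009 183.29889938]
 [276.89178571 285.6858588 ]]
```

View pics/w6.png

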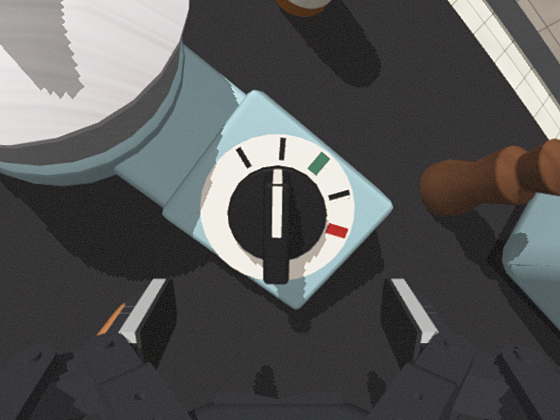

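The wrist view shows the bar lying along the image's vertical, with its top from about (278,185) to (276,283). That matches the predicted 183–286 at column 277, so I go in.

Emit:
move_arm:
  plan: [0.2,0.04,-0.37,0,0,0,0.42,0.08,-0.78,0,0,0,0.6,0.11,-1.12,0,0,0,0.72,0.13,-1.34,0,0,0,0.78,0.145,-1.45,0,0,0,0.78,0.145,-1.45,0,0,0,0.78,0.145,-1.45,0,0,0]

```text
time_s: 15.6
eef_pos: [0.6031, -0.042, 0.0756]
eef_rot: [0.059, 0.883, 0.399, 0.24]
wrist_force: [0.2, -0.5, 0.9]
opening: 0.995
grasp_force: 0.0
```

Emit:
move_arm:
  plan: [0,0,0,0,0,0,0,0,0,0,0,0,0,0,0,0,0,0,0,0,0,0,0,0,0,0,0,0,0,0,0,0,0,0,0,0,0,0,0,0,0,0,0,0,0,0,0,0]
  grip: 0

```text
time_s: 16.6
eef_pos: [0.6022, -0.0414, 0.075]
eef_rot: [0.058, 0.883, 0.399, 0.24]
wrist_force: [-8.1, 0.7, 7.1]
opening: 0.181
grasp_force: 58.4
```

Run:
```python
from h import *
o=ctrl.get_obs(); u,y,n=panel(PSI); tx=rot(o["eef_rot"])[:,0]; print(o["eef_pos"]-PP,(o["eef_pos"]-PP)@np.c_[u,y,n],"phi",np.arctan2(tx@y,tx@u),o["wrist_force"],o["torque"])
for k in range(1,5): print((-.5*k*n).round(4))
print(n, (-2.0*n).round(4))
```

```text
[-0.00875183 -0.00086399  0.01495468] [-0.00052053  0.0007431   0.01732514] phi 0.6664861293354726 [-8.14622149  0.74290774  7.05842614] [0.10406886 0.58839876 0.1147124 ]
[ 0.2357  0.0436 -0.4388]
[ 0.4714  0.0872 -0.8776]
[ 0.7071  0.1309 -1.3164]
[ 0.9428  0.1745 -1.7552]
[-0.47142018 -0.087246    0.87758256] [ 0.9428  0.1745 -1.7552]
```

Emit:
move_arm:
  plan: [0,0,0,0.0707,0.0131,-0.1316,0,0,0,0.1414,0.0262,-0.2633,0,0,0,0.2121,0.0393,-0.3949,0,0,0,0.2829,0.0523,-0.5265,0,0,0,0.3536,0.0654,-0.6582,0,0,0,0.4243,0.0785,-0.7898,0,0,0,0.495,0.0916,-0.9215,0,0,0,0.5657,0.1047,-1.0531,0,0,0,0.6364,0.1178,-1.1847,0,0,0,0.7071,0.1309,-1.3164]

```text
time_s: 17.85
eef_pos: [0.6022, -0.0417, 0.0749]
eef_rot: [-0.121, 0.918, -0.312, 0.215]
wrist_force: [-8.3, -1.1, 6.8]
opening: 0.179
grasp_force: 58.5
```

Emit:
move_arm:
  plan: [0,0,0,0.0707,0.0131,-0.1316,0,0,0,0.1414,0.0262,-0.2633,0,0,0,0.2121,0.0393,-0.3949,0,0,0,0.2499,0.0462,-0.4651,0,0,0,0.2499,0.0462,-0.4651,0,0,0,0.2499,0.0462,-0.4651]

```text
time_s: 18.6
eef_pos: [0.6021, -0.0417, 0.0748]
eef_rot: [-0.173, 0.805, -0.539, 0.176]
wrist_force: [-8.8, -1.3, 7.9]
opening: 0.175
grasp_force: 58.7
```

Run:
```python
from h import *
w=ctrl.camera("wrist"); save(w,"w7.png")
o=ctrl.get_obs(); u,y,n=panel(PSI); tx=rot(o["eef_rot"])[:,0]; f=np.arctan2(tx@y,tx@u); print((o["eef_pos"]-PP)@np.c_[u,y,n],"a",1.2-f,o["wrist_force"],o["torque"],o["q"],o["opening"])
```

```text
[-0.00075942  0.00044305  0.01730478] a 2.5635989109267547 [-9.10039226 -0.69566563  7.49410218] [-0.21691011  0.94035409 -0.13531662] [-0.41348424  0.21218373  2.02985581  0.54802671  0.5436767   1.91529331] 0.174900755535494
```

View pics/w7.png

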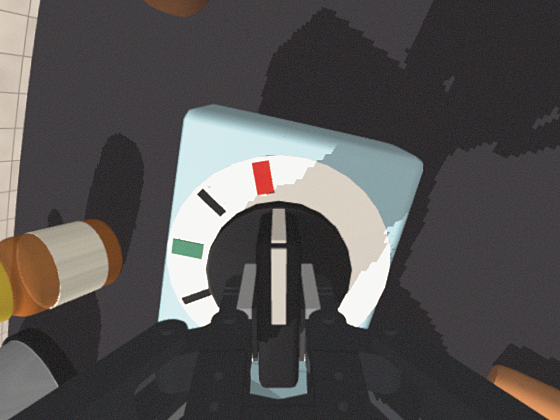

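The wrist view shows the pointer, at about (278,225), clearly past the red tick at (262,178). Now I turn it back.

Emit:
move_arm:
  plan: [0,0,0,-0.0707,-0.0131,0.1316,0,0,0,-0.1414,-0.0262,0.2633,0,0,0,-0.2121,-0.0393,0.3949,0,0,0,-0.2829,-0.0523,0.5265,0,0,0,-0.3536,-0.0654,0.6582,0,0,0,-0.4243,-0.0785,0.7898,0,0,0,-0.495,-0.0916,0.9215,0,0,0,-0.5657,-0.1047,1.0531,0,0,0,-0.6364,-0.1178,1.1847,0,0,0,-0.643,-0.119,1.197]

```text
time_s: 19.9
eef_pos: [0.6023, -0.0415, 0.075]
eef_rot: [-0.023, 0.965, 0.09, 0.246]
wrist_force: [-7.9, 1.1, 6.3]
opening: 0.177
grasp_force: 58.6
```

Emit:
move_arm:
  plan: [0,0,0,0,0,0,0,0,0,0,0,0]

```text
time_s: 20.15
eef_pos: [0.6023, -0.0415, 0.075]
eef_rot: [-0.023, 0.965, 0.089, 0.246]
wrist_force: [-7.3, 1.1, 6.1]
opening: 0.179
grasp_force: 58.6
```

Run:
```python
from h import *
w=ctrl.camera("wrist"); save(w,"w8.png")
o=ctrl.get_obs(); u,y,n=panel(PSI); tx=rot(o["eef_rot"])[:,0]; f=np.arctan2(tx@y,tx@u); print((o["eef_pos"]-PP)@np.c_[u,y,n],"a",1.2-f,o["wrist_force"])
p=w["pixels"];h,s,v=cv2.split(cv2.cvtColor(p,cv2.COLOR_RGB2HSV))
g=((h>55)&(h<85)&(s>90)).astype(np.uint8); n_,l,st,ce=cv2.connectedComponentsWithStats(g)
for i in range(1,n_):
    if st[i,4]>60:
        d=ray(w,[ce[i]])[0];oo=np.array(w["origin"]); r=oo+d*(((PP-oo)@n)/(d@n))-PP; print(ce[i],st[i,4],"tick angle",np.arctan2(r@y,r@u),np.hypot(r@y,r@u))
```

```text
[-0.00053267  0.00058329  0.0173181 ] a 1.1993628779034227 [-7.28269251  0.58797784  7.13076848]
[278.87446809 175.95106383] 470 tick angle -0.0042281106002192564 0.04412892609066989
```

Emit:
move_arm:
  plan: [0,0,0,0,0,0,0,0,0,0,0,0,0,0,0,0,0,0,0,0,0,0,0,0,0,0,0,0,0,0,0,0,0,0,0,0]
  grip: 85

```text
time_s: 20.95
eef_pos: [0.603, -0.0419, 0.075]
eef_rot: [-0.023, 0.965, 0.089, 0.246]
wrist_force: [-0.1, 0.3, 0.3]
opening: 0.994
grasp_force: 0.0
```

Emit:
move_arm:
  plan: [-0.1,-0.02,0.18,0,0,0,-0.35,-0.06,0.65,0,0,0,-0.65,-0.12,1.2,0,0,0,-0.94,-0.17,1.75,0,0,0,-1.2,-0.22,2.2,0,0,0,-1.2,-0.22,2.2,0,0,0,-1.2,-0.22,2.2,0,0,0]

```text
time_s: 21.82
eef_pos: [0.5428, -0.0529, 0.1847]
eef_rot: [-0.023, 0.965, 0.088, 0.246]
wrist_force: [0.5, -0.0, -0.4]
opening: 0.993
grasp_force: 0.0
```

Run:
```python
from h import *
o=ctrl.get_obs();print(o["eef_pos"],o["opening"],o["wrist_force"])
w=ctrl.camera("wrist");c=ctrl.camera("side")
a=cv2.resize(np.ascontiguousarray(w["pixels"][:,:,::-1]),(400,300)); b=cv2.resize(np.ascontiguousarray(c["pixels"][130:280,200:400,::-1]),(400,300))
cv2.imwrite("pics/f9.png",np.hstack([a,b]))
```

```text
[ 0.54282195 -0.05289864  0.18471683] 0.9929737883215167 [ 0.50404848 -0.0067271  -0.39718505]
```

View pics/f9.png

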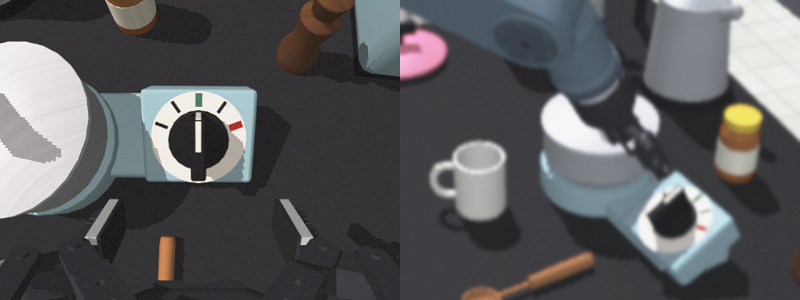

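The wrist half shows the pointer at (198,130) in line with the green tick at (198,100). The lid is seated and the gripper is clear of everything.

```bash
python3 -c "
from bench import ctrl; print(ctrl.hand_in())"
```

```text
the job is handed in; nothing more can be done
None
```

The job is handed in: the lid sits squarely on the bowl and is released, and the timer was turned past the red mark (measured 2.56 rad) and back to green (measured 1.20 rad) and released; no bystander was touched, in about 22 s of the 72 s allowed.

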